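# Set the soup to keep warm on the double hob

### The arm

A 7-joint arm with a two-finger parallel gripper is mounted at the origin on the work surface. World frame = base frame: x ahead of the robot, y to its left, z up, the work surface at z = 0. Lengths are in mm, angles in rad, forces in N, time in s.
With the tool pointing down it reaches from about 400 to 750 mm from the base axis. Payload 19.5 kg.
Tool frame: the origin (TCP) lies at the very end of the fingers, on their centre line; the grasp point (between the pads) lies bot.pinch_z behind it (bot.pinch_z is the distance from the TCP to the grasp point, in mm); z points along the fingers, y is the direction in which the jaws open and shut (so a half turn about z gives the same grasp; the last joint's range is limited). The gripper opens to 85 mm and grips with 20 to 120 N. Pads are 22 mm wide; open, the fingers measure 114 mm over their backs; the gripper's body (76 mm by 85 mm) begins 54 mm behind the grasp point. The pads swing forward as they close: fully open they stand 13 mm farther back than shut.
Start: joints at [-1.257, 0.707, -0.028, 1.485, 0.022, 0.951, -0.075], TCP at [200.282, 538.964, 231.268] pointing down, gripper open.
Joint ranges: [-2.71, 2.71], [-0.32, 2.16], [-1.57, 1.52], [0, 2.45], [-1.46, 4.6], [0, 2.02], [-2.83, 2.83]. Speed limits (rad/s): [1.89, 1.89, 2.57, 2.57, 3.01, 3.01, 3.01].

### API

Orientations are given as [roll, pitch, yaw] about the fixed x, y, z axes, in that order (R = Rz(yaw) Ry(pitch) Rx(roll)).
In Python, from cell import bot, optics gives the robot as it stands. Calls block until the motion is done:
- bot.reach(position, orientation): joint-space move of the TCP to a pose.
- bot.movel(position, frame=None, v=150, f_stop=None): straight line of the TCP; frame=None keeps the orientation; v is the mean speed in mm/s. With f_stop (N) it stops when the force on the tool has changed by that much, and returns True; else False.
- bot.goto_joints(angles): joint-space move.
- bot.set_gripper(opening, grip_force=None): finger opening in mm; grip_force is the grip in N (None keeps the last); returns when the fingers have stopped.
- bot.wait(seconds).
- bot.inverse_kinematics(position, orientation): joint angles nearest the present ones, or None.
- bot.get_obs(): the state.
- optics.camera(name): name is "scene" or "top" or "wrist"; returns a dict with "image" (384x512x3 uint8, red, green, blue), "intrinsics" (3x3 intrinsics, pixels), "k1" (the pictures are not rectified: a ray, as slopes to the right and down, at radius r is drawn at 1 + k1 r^2 times it, then the intrinsics apply), "rvec" (rotation vector, rad) and "tvec" (3), from world to camera coordinates, as OpenCV has them; the wrist camera has in their place "hand_eye" (4x4, takes a point from camera to tool coordinates, whose origin is the TCP and whose axes are the flange's). Camera axes: x right, y down, z forward; pixel columns grow to the right and rows downward; lengths in mm; the calibration is good to about 2 mm. A picture is of the moment at which its call begins: read the wrist's pose just before it. There is no depth.
A pose or a line that the arm cannot do raises bot.PlanningError and nothing moves.
- bot.job_done(): hands the job in, once; it reports no verdict.
The state is a dict: "time": time; "joints": joint angles; "dq": joint speeds; "effort": joint torques, N m; "tool_pos": TCP position; "tool_rot": TCP orientation; "contact_force": force on the tool from outside, world axes, zero at the start; "wrist_torque": the same for the moment, N m; "gripper_width": finger opening in mm.
Only numpy, scipy, OpenCV 4.12 (cv2) and the standard library are available. Lean on these libraries where they do the work, as an engineer would, in place of code of your own. Each camera call takes 0.05 s, during which the arm holds its last target.

### The job

Put the soup on to keep warm: first press in the white on/off button between the two dials of the hob, then turn the heat dial on the side where the steel pot stands, with a fingertip rubbing on it and without gripping it, until it clicks in with its white pointer at the green dot. It is one or two clicks away, to one side or the other; do not run past the dot into the click beyond. Leave the other dial as it is, and do not shift the pot, the bowl, or the other things standing on and beside the hob.

Things in the scene. Friction and masses are not known exactly. Their poses are not given: they have to be found in the camera images.
- hob: double induction hob, fixed: steel case 400 (x) x 620 (y) x 82 mm high; its rear part from x = -82 mm on is black glass, 85 mm high, the rest is a steel control deck on the robot's side. Origin: centre of its footprint on the table; x to its rear, y to its left seen from the robot, z up. On the deck at x = -143 mm: left dial at y = 140, on/off button at 0, right dial at -140 mm
- dial_left (a joint): heat dial of the left zone (towards the hob's +y). Rad: 0 with its pointer at the green dot, growing clockwise seen from above; a click every 0.524, stops at -1.75 and 3.85. Starts 1 or 2 clicks above 0. A sprung ball holds it in each click: 0.05 N m to leave one, falling to nothing half-way to the next, which then draws it in; let go, it rests on the middle of a click. Can be pressed on from the side or above
- dial_right (a joint): heat dial of the right zone (towards the hob's -y). Rad: 0 with its pointer at the green dot, growing clockwise seen from above; a click every 0.524, stops at -1.75 and 3.85. Starts 1 or 2 clicks below 0. A sprung ball holds it in each click: 0.05 N m to leave one, falling to nothing half-way to the next, which then draws it in; let go, it rests on the middle of a click. Can be pressed on from the side or above
- dial_left_top (a point): centre of the top face of the left dial, on its upright axis. A black cylinder with a grippy knurled rim, 56 mm across, its top 28 mm above the deck, with a white pointer bar on top; level dots are printed round it on the deck 37.5 mm from the axis, the big green one 60 degrees to the left of straight-to-the-rear. Its axes turn with the dial
- dial_right_top (a point): the same for the right dial, which is alike in all (green dot also 60 degrees to the left of straight-to-the-rear)
- dial_left_tip (a point): outer end of the white pointer on the left dial's top face, 25 mm from the axis
- dial_right_tip (a point): outer end of the white pointer on the right dial's top face, 25 mm from the axis
- power (a joint): travel of the on/off button in m: 0 up, 0.006 fully in; a spring pushes it back, 5 N takes it fully in
- power_top (a point): centre of the top of the on/off button, a white round cap 24 mm across in a black housing on the deck midway between the dials; pressed straight down
- zone_left (a point): centre of the left cooking zone, on the glass (a printed ring 224 mm across)
- zone_right (a point): centre of the right cooking zone, on the glass (a printed ring 224 mm across)
- soup_pot: lidded steel soup pot, 213 mm across the lid, 134 mm high to the top of its black lid knob, with two side loops that reach 132 mm from its axis; stands within 20 mm of the centre of one zone, which is the zone in use. Loose, about 1.7 to 3.1 kg. Origin: centre of its underside
- bowl: white ceramic bowl, 150 mm across and 60 mm high, loose, stands on the idle zone. Origin: centre of its underside
- shaker: aluminium salt shaker, 43 mm across and 81 mm high, loose, on the deck near the hob's left end, beyond the left dial. Origin: centre of its underside
- tasting_cup: blue cup without handle, 54 mm across and 45 mm high, loose, on the deck near the hob's right end, beyond the right dial. Origin: centre of its underside
- nut_jar: amber jar with red lid, 84 mm across, 115 mm high, loose on the table beside the hob's left end. Origin: centre of its underside
- jam_jar: dark red jar with black lid, 68 mm across, 105 mm high, loose on the table beside the hob's right end. Origin: centre of its underside

How it is judged:
By the outcome, as a careful person would: the job done as asked, in the order asked, and still so for the second after the job is handed in, with the robot touching nothing.
It also fails if it takes over 45 s, if anything falls off the work surface, if the arm or the gripper's body presses on something with over 40 N, if the wrist force passes 120 N, or if a joint passes its speed limit or range.

## Working session

There is one attempt and no reset: what is moved stays moved. The work goes in short steps, each a Python script; the robot and the scene stay as the last script left them, time stands still between calls to the robot, and variables do not carry over. Pictures are saved under pics/ and viewed, and the job is handed in when it is done.

```bash
mkdir -p pics; ls
python3 - <<'E'
from cell import bot, optics
import cv2
for n in ("scene","top","wrist"):
    c=optics.camera(n); cv2.imwrite(f"pics/a_{n}.png",c["image"][:,:,::-1])
    print(n,c["intrinsics"].tolist(),c["k1"],c.get("rvec"),c.get("tvec"),c.get("hand_eye"))
o=bot.get_obs();print(o["time"],o["tool_pos"],o["tool_rot"],o["contact_force"],o["gripper_width"],bot.pinch_z)
E
```

```text
pics
scene [[357.28856758423746, 0.0, 253.86250685884983], [0.0, 357.28856758423746, 191.5053292584991], [0.0, 0.0, 1.0]] -0.05560384197241474 [ 1.71004768  1.72015271 -0.77529141] [  15.17129641 -309.9450761  1533.11075086] None
top [[440.6721672972937, 0.0, 260.3870842481373], [0.0, 440.6721672972937, 186.83021662329566], [0.0, 0.0, 1.0]] -0.11631835404211774 [ 2.1631825  -2.20674534  0.11694152] [  -3.10017967  601.88997796 1547.52380797] None
wrist [[274.19084950170316, 0.0, 255.51480957048844], [0.0, 274.19084950170316, 189.38327448436422], [0.0, 0.0, 1.0]] -0.035649319705670326 None None [[ 3.83411062e-06 -9.58921107e-01 -2.83672893e-01  7.28952190e+01]
 [ 9.99999530e-01 -2.71436820e-04  9.31074528e-04 -2.79587161e-02]
 [-9.69826285e-04 -2.83672763e-01  9.58920655e-01 -1.41799139e+02]
 [ 0.00000000e+00  0.00000000e+00  0.00000000e+00  1.00000000e+00]]
0.15 [200.2349679  538.81333658 230.94990854] [-3.14079531e+00  6.48445178e-05  2.78580645e+00] [-0.27316466  0.21731344  0.51333736] 85.29720312409118 18.700000000000003
```

View pics/a_scene.png

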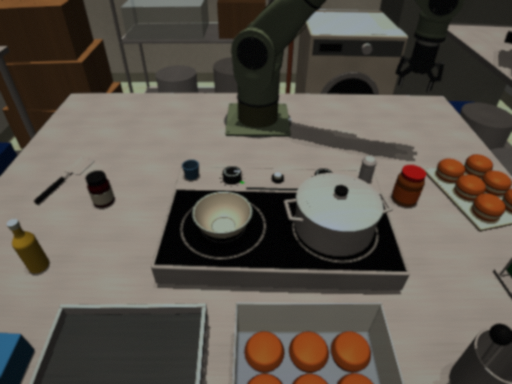

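View pics/a_top.png

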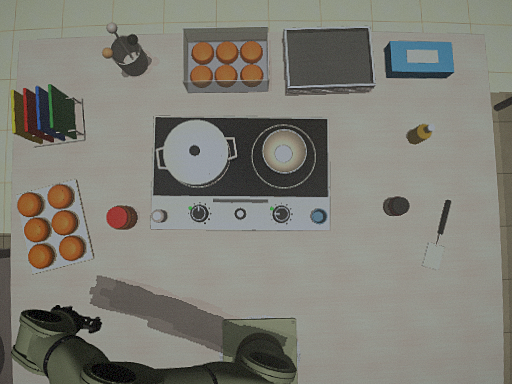

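View pics/a_wrist.png

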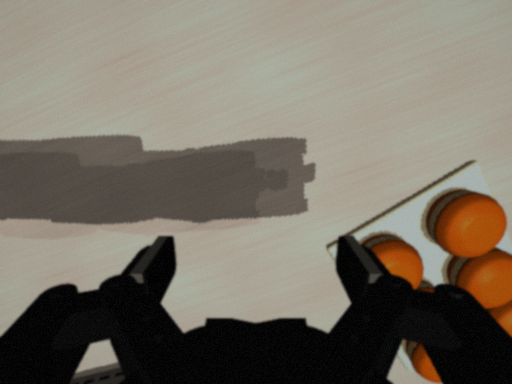

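The pot stands on the left zone in the top view, at about (195,150), so the left dial at (199,213) is the one to turn. The button is at (240,213), the right dial at (282,213), the shaker at (158,216) and the cup at (319,216). Next I'll measure these points.

```bash
cat > h.py <<'E'
import numpy as np, cv2
from scipy.spatial.transform import Rotation as Rt
from cell import bot, optics
def undist(c,px):
    K=np.array(c["intrinsics"]);D=np.array([c["k1"],0,0,0,0.])
    # invert radial model
    return cv2.undistortPoints(np.array(px,float).reshape(-1,1,2),K,D).reshape(-1,2)
def campose(c,o=None):
    if "rvec" in c and c["rvec"] is not None:
        R=cv2.Rodrigues(np.array(c["rvec"],float))[0].T; return R,-R@np.array(c["tvec"],float)
    H=np.array(c["hand_eye"]);Rw=Rt.from_euler('xyz',o["tool_rot"]).as_matrix()
    return Rw@H[:3,:3],Rw@H[:3,3]+np.array(o["tool_pos"])
def plane(c,px,z,o=None):
    R,t=campose(c,o);n=undist(c,px);d=(R@np.c_[n,np.ones(len(n))].T).T
    return t+d*((z-t[2])/d[:,2])[:,None]
def proj(c,P,o=None):
    R,t=campose(c,o);K=np.array(c["intrinsics"])
    return cv2.projectPoints(np.array(P,float).reshape(-1,1,3),cv2.Rodrigues(R.T)[0],-R.T@t,K,np.array([c["k1"],0,0,0,0.]))[0].reshape(-1,2)
def crop(img,x0,y0,x1,y1,s,name):
    cv2.imwrite(f"pics/{name}.png",cv2.resize(np.ascontiguousarray(img[y0:y1,x0:x1,::-1]),None,fx=s,fy=s,interpolation=cv2.INTER_CUBIC))
E
python3 - <<'E'
from h import *
c=optics.camera("top")
crop(c["image"],140,190,340,240,4,"b_top")
print(np.round(plane(c,[[199.5,213],[282,213]],110),1).tolist(), plane(c,[[240,213]],100).round(1).tolist())
# glass corners z=85: (153,116),(328,119),; deck bottom (150,229),(330,230) z=82
print(plane(c,[[153,116],[327,119],[150,229],[330,230]],83).round(1).tolist())
E
```

```text
[[509.9, 193.3, 110.0], [504.4, -84.5, 110.0]] [[507.6, 57.2, 100.0]]
[[853.8, 358.2, 83.0], [831.9, -253.5, 83.0], [458.9, 367.5, 83.0], [443.2, -250.2, 83.0]]
```

View pics/b_top.png

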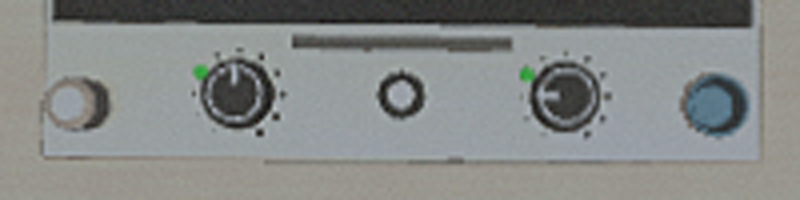

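Run:
```python
from h import *
P=np.pi
for p,r in (([480,60,270],[P,0,P]),([480,60,270],[P,0,0]),([480,60,270],[P,0,P/2]),([467,190,90],[P,0,P/2]),([467,190,90],[P,0,-P/2]),([467,190,90],[P,0,P]),([467,190,90],[P,0,0])):
    q=bot.inverse_kinematics(p,r); print(p,r,None if q is None else np.round(q,2))
```

```text
[480, 60, 270] [3.141592653589793, 0, 3.141592653589793] [-0.07  0.53 -0.21  1.74  0.13  0.89  1.24]
[480, 60, 270] [3.141592653589793, 0, 0] [-0.59  0.62  0.73  1.75 -0.49  0.96 -1.23]
[480, 60, 270] [3.141592653589793, 0, 1.5707963267948966] [-0.33  0.53  0.24  1.75 -0.16  0.88 -0.02]
[467, 190, 90] [3.141592653589793, 0, 1.5707963267948966] [-0.51  0.84  0.11  1.89 -0.2   0.42 -0.25]
[467, 190, 90] [3.141592653589793, 0, -1.5707963267948966] [-0.16  0.88 -0.55  1.88  0.78  0.61  1.94]
[467, 190, 90] [3.141592653589793, 0, 3.141592653589793] [-0.36  0.83 -0.17  1.89  0.29  0.45  0.83]
[467, 190, 90] [3.141592653589793, 0, 0] [-0.69  0.89  0.46  1.9  -0.75  0.54 -1.28]
```

Run:
```python
from h import *
P=np.pi
bot.set_gripper(0)
bot.movel([200,539,290],v=200)
bot.reach([480,60,290],[P,0,P])
o=bot.get_obs();c=optics.camera("wrist")
print(o["time"],o["tool_pos"],o["tool_rot"],o["contact_force"],o["gripper_width"])
cv2.imwrite("pics/c_w.png",c["image"][:,:,::-1])
np.save("c_img.npy",c["image"])
import pickle;pickle.dump((o,c),open("c.pkl","wb"))
```

```text
3.4083 [479.97753661  60.80236008 289.9299911 ] [ 3.14129531e+00 -1.01877255e-04 -3.14064471e+00] [-0.26664941  0.279001   -0.24375221] -0.27258269642733096
```

View pics/c_w.png

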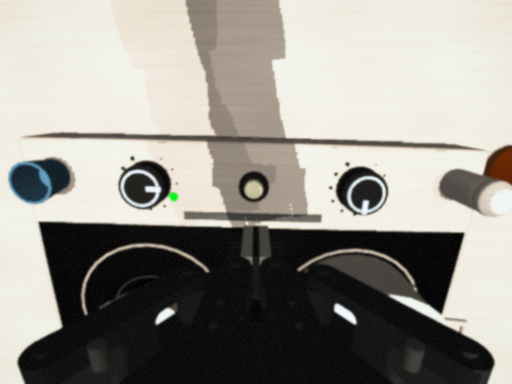

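Run:
```python
from h import *
import pickle;o,c=pickle.load(open("c.pkl","rb"));im=c["image"]
crop(im,320,150,420,225,7,"d1"); 
def circ(px,z): return plane(c,[px],z,o)[0].round(1)
# dark blob / white ring detection
for nm,(x0,y0,x1,y1) in dict(left=(325,155,405,222),right=(105,150,168,222)).items():
    g=im[y0:y1,x0:x1].astype(int).sum(2)
    # outer white ring on top face: detect bright comps enclosed in dark
    m=(g<250).astype(np.uint8)
    n,l,s,ce=cv2.connectedComponentsWithStats(m);i=1+s[1:,4].argmax()
    cs,_=cv2.findContours((l==i).astype(np.uint8),cv2.RETR_CCOMP,cv2.CHAIN_APPROX_NONE)
    for k in sorted(cs,key=cv2.contourArea)[-3:]:
        if len(k)>5: 
            e=cv2.fitEllipse(k);p=(e[0][0]+x0,e[0][1]+y0);print(nm,cv2.contourArea(k),np.round(p,1),np.round(e[1],1),circ(p,110))
x0,y0,x1,y1=232,165,275,208
g=im[y0:y1,x0:x1].astype(int).sum(2)
g_=(im[:,:,1].astype(int)-im[:,:,0]>60)
print("green",np.argwhere(g_)[:,::-1].mean(0),g_.sum(), plane(c,[np.argwhere(g_)[:,::-1].mean(0)],82,o))
print("btn",plane(c,[[253.5,187]],95,o))
print("deck corners",plane(c,[[35,222],[463,233],[22,136],[484,150]],82,o).round(1).tolist())
```

```text
left 565.0 [366.5 193.3] [25.6 30.4] [507.3 198.7 110. ]
right 571.0 [138.6 187.9] [26.4 30.1] [500.6 -82.3 110. ]
green [141.76 191.43] 100 [[513.62657898 -91.02468068  82.        ]]
btn [[503.66842417  58.87628448  95.        ]]
deck corners [[558.9, -250.1, 82.0], [575.7, 358.5, 82.0], [438.9, -240.1, 82.0], [456.7, 361.1, 82.0]]
```

View pics/d1.png

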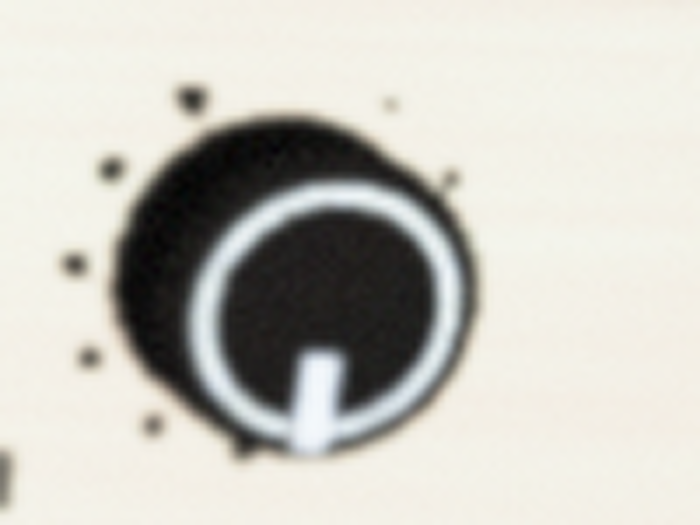

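The wrist view shows the left dial at (367,194) with its pointer straight to the rear. That is 2 clicks clockwise of green, whose dot is hidden behind the dial. The button is at (254,187). The top and wrist estimates differ by about 5 mm in y, so I'll take a closer look above the left dial.

Run:
```python
from h import *
P=np.pi
bot.movel([495,185,260],v=250)
o=bot.get_obs();c=optics.camera("wrist")
print(o["time"],o["tool_pos"],o["contact_force"])
import pickle;pickle.dump((o,c),open("e.pkl","wb"))
crop(c["image"],100,60,400,260,2.5,"e")
```

```text
4.125 [494.82107668 185.20421421 259.8517282 ] [-0.28840287 -0.26161371  0.45492821]
```

View pics/e.png

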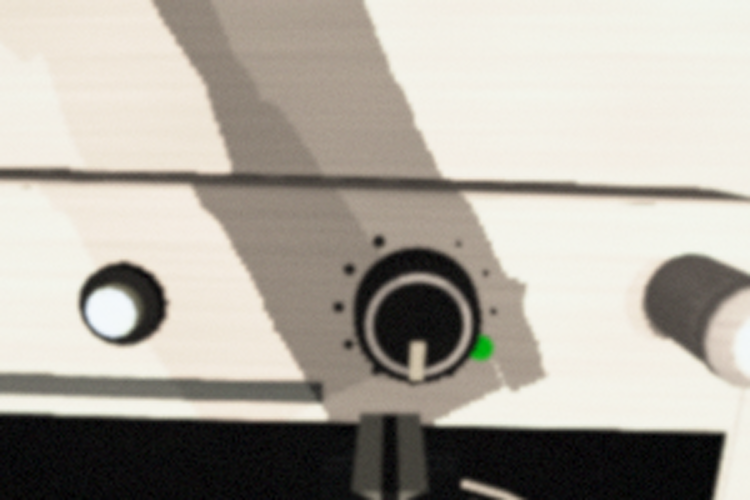

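```bash
python3 - <<'E'
from h import *
import pickle;o,c=pickle.load(open("e.pkl","rb"))
f=lambda p,z: plane(c,np.array(p,float)/2.5+[100,60],z,o)
C=f([[419,322]],110)[0];T=f([[415,379]],110)[0]
print("C",C,"tip r",np.linalg.norm(T-C),"ang from rear ccw",np.degrees(np.arctan2(*(T-C)[1::-1])))
ring=f([[365,322],[473,322],[419,271]],110);print("ring",ring.round(1).tolist())
D=f([[378,241],[349,269],[338,307],[348,345],[376,369],[482,347],[493,311],[486,273],[459,244]],82)
A=np.c_[2*D[:,:2],np.ones(len(D))];s=np.linalg.lstsq(A,(D[:,:2]**2).sum(1),rcond=None)[0]
print("dotcircle",s[:2],np.sqrt(s[2]+s[0]**2+s[1]**2))
print("green ang",np.degrees(np.arctan2(D[5,1]-s[1],D[5,0]-s[0])), "dotangs",np.degrees(np.arctan2(D[:,1]-s[1],D[:,0]-s[0])).round(0))
for z in (90,100,110): print("btn",z,f([[107,312]],z)[0].round(1), "housing",f([[122,303]],82)[0].round(1))
E
python3 - <<'E'
from h import *
import pickle;o,c=pickle.load(open("c.pkl","rb"))
print("C from first view",plane(c,[[366.9,194.6]],110,o), "btn", [plane(c,[[253.5,187.5]],z,o)[0].round(1) for z in (90,100)])
E
```

```text
C [507.63467557 199.05836255 110.        ] tip r 27.058485791415563 ang from rear ccw -3.0931082770540637
ring [[507.6, 175.1, 110.0], [507.6, 223.0, 110.0], [484.6, 198.8, 110.0]]
dotcircle [509.08906456 198.8320791 ] 37.52548214578339
green ang 59.105321424449826 dotangs [-151. -121.  -91.  -61.  -32.   59.   88.  118.  148.]
btn 90 [508.6  52.   90. ] housing [506.3  56.4  82. ]
btn 100 [505.8  56.2 100. ] housing [506.3  56.4  82. ]
btn 110 [503.1  60.5 110. ] housing [506.3  56.4  82. ]
C from first view [[509.07608451 199.43844467 110.        ]] btn [array([505.8,  58.8,  90. ]), array([502.9,  58.9, 100. ])]
```

Run:
```python
from h import *
bot.movel([505,59,150],v=250)
print(bot.movel([505,59,90],v=30,f_stop=1.5)); o=bot.get_obs();print(o["tool_pos"],o["contact_force"])
z=o["tool_pos"][2]
if 92<z<115:
    print(bot.movel([505,59,z-9],v=20,f_stop=9)); 
    bot.wait(0.2);o=bot.get_obs();print(o["tool_pos"],o["contact_force"],o["time"])
```

```text
True
[504.93561002  58.98860289 101.33645506] [ 1.51578562 -0.22385432  3.22623509]
True
[504.98963893  59.00132516  97.86510224] [-1.76775231 -0.54759794 15.35028915] 6.9583
```

Run:
```python
from h import *
P=np.pi
bot.movel([505,59,150],v=150)
bot.reach([452,206.5,150],[P,0,P/2])
bot.movel([452,206.5,93],v=120)
print(bot.get_obs()["contact_force"])
print(bot.movel([466,206.5,93],v=60,f_stop=4));
print(bot.movel([490,206.5,93],v=12,f_stop=5)); bot.wait(0.1)
o=bot.get_obs();print(o["tool_pos"],o["tool_rot"],o["contact_force"],o["time"])
```

```text
[0.76366179 0.47717379 0.6131572 ]
False
True
[468.1925174  206.53751705  92.56262225] [-3.13950284e+00  2.68775893e-04  1.57102835e+00] [-1.65169614  0.73975731  0.62496631] 10.425
```

Run:
```python
from h import *
for x in (468.7,469.2,469.7,470.2,471,472):
    bot.movel([x,206.5,93],v=10); bot.wait(0.1)
    o=bot.get_obs();print(o["tool_pos"].round(2) if hasattr(o["tool_pos"],'round') else o["tool_pos"],np.round(o["contact_force"],2),o["time"])
    if o["contact_force"][0]<-6: break
c=optics.camera("wrist");crop(c["image"],100,60,500,360,2,"f")
```

```text
[468.44 206.51  92.88] [-4.21 -0.38 -1.21] 10.775
[468.6  206.53  92.86] [-6.39  0.77  0.07] 11.125
```

View pics/f.png

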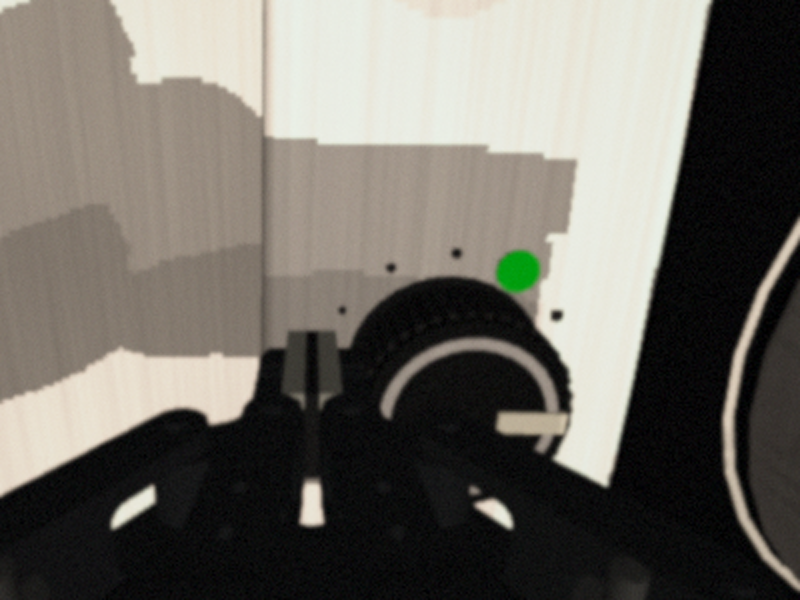

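The finger's back rests on the front of the rim with about 6 N. The pointer at (532,423) faces the rear and the green dot is at (518,271). Now I'll rub one click's length towards -y.

Run:
```python
from h import *
for i in range(1,4):
    bot.movel([469.2,206.5-5*i,93],v=20)
    o=bot.get_obs();print(np.round(o["tool_pos"],1),np.round(o["contact_force"],2),o["time"])
c=optics.camera("wrist");crop(c["image"],100,60,500,360,2,"g")
```

```text
[468.4 201.4  92.8] [-7.36 -0.16 -0.41] 11.575
[468.4 196.1  92.8] [-7.64 -1.08  0.24] 11.975
[468.5 191.5  92.8] [-7.1   0.62 -0.49] 12.375
```

View pics/g.png

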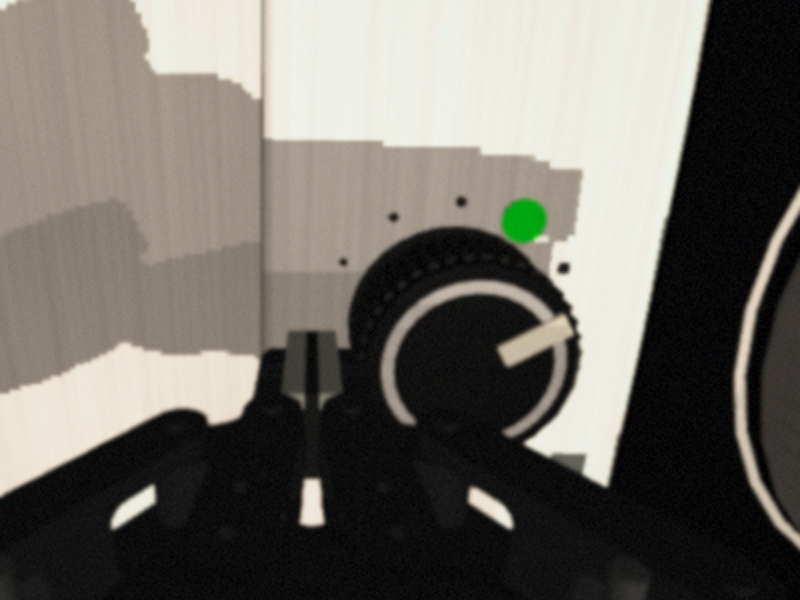

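The pointer, now at (535,342), has turned about 30°. The next step is to back off, re-engage and do the second click.

Run:
```python
from h import *
bot.movel([458,191.5,93],v=60)
c=optics.camera("wrist");crop(c["image"],100,60,500,360,1.5,"h1")
bot.movel([458,206.5,93],v=100)
bot.movel([466.5,206.5,93],v=60)
bot.movel([469.3,206.5,93],v=12)
o=bot.get_obs();print(np.round(o["tool_pos"],1),np.round(o["contact_force"],2),o["time"])
for i in range(1,4):
    bot.movel([469.3,206.5-5*i,93],v=20)
    o=bot.get_obs();print(np.round(o["tool_pos"],1),np.round(o["contact_force"],2),o["time"])
c=optics.camera("wrist");crop(c["image"],100,60,500,360,1.5,"h2")
```

```text
[468.5 206.5  92.9] [-6.1  -0.33  1.91] 13.7833
[468.3 201.5  92.9] [-5.67  0.26  3.63] 14.1833
[468.3 196.2  92.9] [-6.72 -1.02  4.23] 14.5833
[468.4 191.6  92.9] [-4.89  0.33  2.92] 14.9833
```

View pics/h1.png

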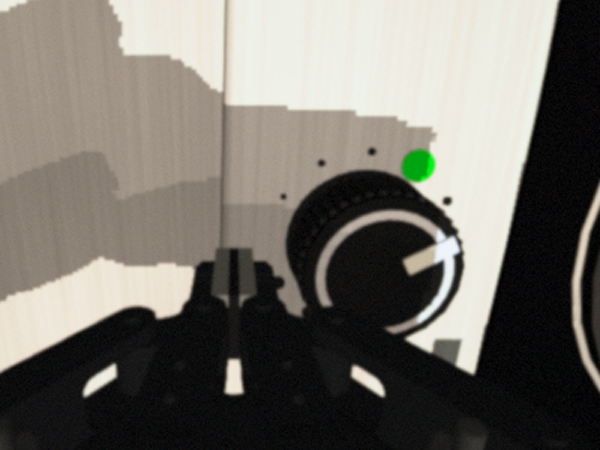

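View pics/h2.png

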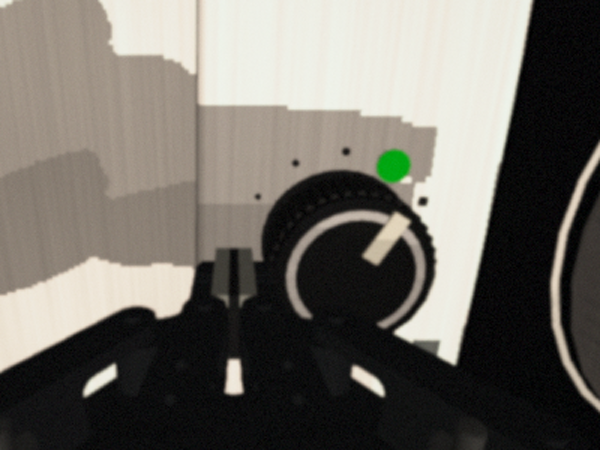

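Run:
```python
from h import *
P=np.pi
bot.movel([454,191.5,93],v=60)
bot.movel([454,191.5,180],v=150)
bot.reach([440,120,280],[P,0,P])
bot.wait(0.2)
o=bot.get_obs();c=optics.camera("wrist");print(o["time"],o["contact_force"])
import pickle;pickle.dump((o,c),open("i.pkl","wb"))
crop(c["image"],60,100,460,384,2,"i")
c=optics.camera("top");crop(c["image"],90,100,350,240,3,"j")
```

```text
17.5417 [-0.73235574  0.23782893  0.0596759 ]
```

View pics/i.png

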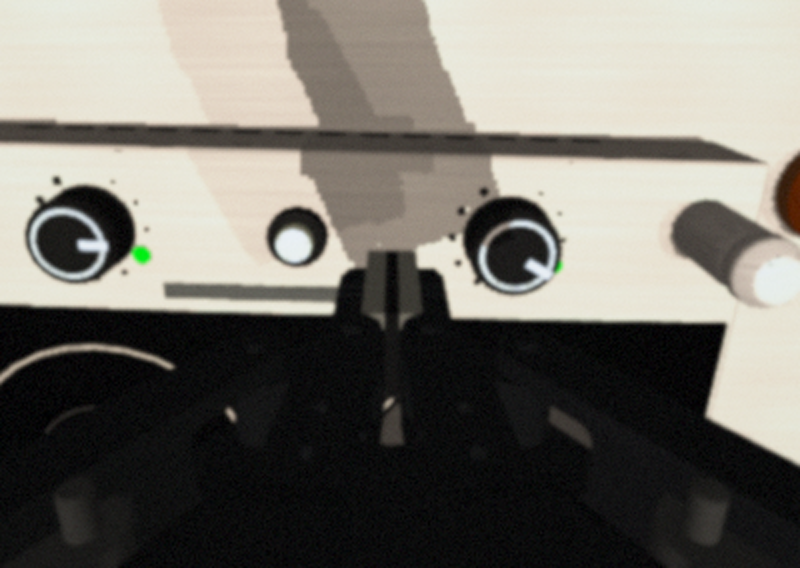

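View pics/j.png

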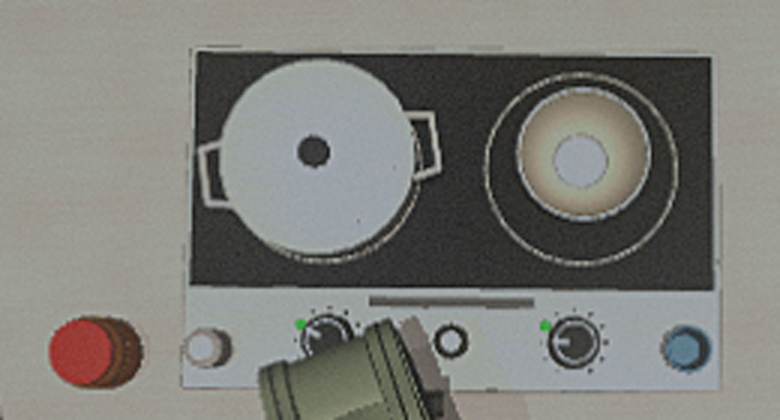

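Run:
```python
from h import *
import pickle;o,c=pickle.load(open("i.pkl","rb"))
f=lambda p,z: plane(c,np.array(p,float)/2+[60,100],z,o)[:,:2]
C=f([[518,257]],110)[0];T=f([[548,277]],110)[0];d=T-C
print(C,np.linalg.norm(d),"tip angle left of rear (hob)",np.degrees(np.arctan2(d[1],d[0]))+1.5)
C=f([[68,244]],110)[0];T=f([[106,246]],110)[0];d=T-C
print(C,np.linalg.norm(d),"right",np.degrees(np.arctan2(d[1],d[0]))+1.5)
# clear top view
bot.movel([380,-60,300],v=250) if bot.inverse_kinematics([380,-60,300],[np.pi,0,np.pi]) is not None else print("no")
bot.wait(0.1);c=optics.camera("top");crop(c["image"],140,190,340,240,4,"k");print(bot.get_obs()["time"])
```

```text
[509.79169603 199.45177435] 24.179561663280854 tip angle left of rear (hob) 56.76250367129911
[501.28390433 -80.18382103] 23.975314935335945 right 88.53881136513975
18.7083
```

```bash
sleep 1; ls pics/k.png
```

```text
pics/k.png
```

View pics/k.png

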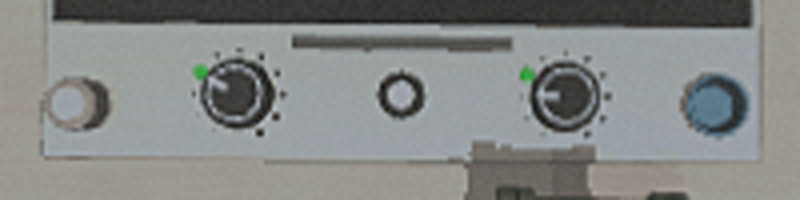

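Run:
```python
from cell import bot
bot.job_done()
```

```text
the job is handed in; nothing more can be done
```

I pressed the on/off button, then turned the left dial (the pot's side) two clicks anticlockwise to the green dot. I handed the job in soon after 18.7 s, with the arm clear of everything.

- **Button:** I pressed it straight down with the closed fingertip until it read about 15 N; 5 N takes it fully in. I judged it fully in from the force and travel, because the button's position can't be read directly.
- **Dial:** I rubbed the closed finger's back along the rim at about 6–7 N, one click per stroke. I checked the pointer on camera after each stroke. After letting go, the pointer measured about 57° left of straight-to-the-rear; the dot is at 60°. A click is 30°, so it is in the right one, and the clear top view shows the pointer at the green dot.
- **Left alone:** the right dial still points about 89° left, one click from its dot, as it did at the start. In the top views the pot, bowl, shaker, cup and nut jar look unmoved. I did not look at the jam jar again, but the arm never went near it.
- **Disagreement:** my first top-view estimate of the dial centre was about 5 mm off in y from the wrist views. I used the wrist value, which matched the fitted circle of dots (37.5 mm radius).

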